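# Load a tube rotator: spacer, tube clamp and end cap onto its shaft

### The arm

A 7-joint arm with a two-finger parallel gripper is mounted at the origin on the work surface. World frame = base frame: x ahead of the robot, y to its left, z up, the work surface at z = 0. Lengths are in m, angles in rad, forces in N, time in s.
With the tool pointing down it reaches from about 0.4 to 0.85 m from the base axis. Payload 10.4 kg.
Tool frame: the origin (TCP) lies between the finger pads; the fingertips stand 22 mm ahead of it and the grasp point (between the pads) lies 3 mm ahead of it; z points along the fingers, y is the line along which they close (so a half turn about z gives the same grasp; the last joint's range is limited). The gripper opens to 85 mm and grips with 20 to 120 N. Pads are 22 mm wide; open, the fingers measure 114 mm over their backs; the gripper's body (76 mm by 85 mm) begins 54 mm behind the grasp point. The pads swing forward as they close: fully open they stand 13 mm farther back than shut.
Start: joints at [1.205, 0.332, -0.065, 1.46, 0.022, 1.35, -0.088], TCP at [0.21, -0.589, 0.253] pointing down, gripper open.
Joint ranges: [-2.6, 2.6], [-0.5, 2.12], [-1.47, 1.34], [0.16, 2.42], [-1.27, 4.41], [0.06, 2.06], [-2.6, 2.6]. Speed limits (rad/s): [2.22, 2.22, 2.79, 2.79, 3.14, 3.14, 3.14].

### API

Orientations are given as a unit quaternion [x, y, z, w].
In Python, from workcell import manip, camera, ticket, boxes_of, outline_of gives the robot as it stands.
- The arm moves only by the tool carry_out, never from a script. Its argument "deltas" is a list of rows, each a list of 5 numbers: the shift along the tool's x, y, z as a fraction of full scale, then the turn about the tool's z as a fraction of full scale, then the opening, from -1 (shut) to 1 (fully open), so that 0 is half open. In form: [[tx, ty, tz, spin, gripper], ...]. A call has 1 to 20 rows; each row is the pose to reach, as a shift and turn from the pose commanded when the call began, along the tool's axes at that moment; what a row does not reach only later rows make up. Full scale, the value 1, is 150 mm for a shift and 30 degrees for a turn. A row lasts 1/8 s, in which the tool goes at most 62.5 mm and 10.7 degrees, less where a joint would pass 70% of its speed; a pose out of reach is approached as far as the arm can. A call with a number of a shift or a turn outside -1 to 1 is refused whole. A call with a gripper value outside its range is refused whole. The fingers move at their own pace and stop on an object; "force" is the grip in N (left out, the last holds). Time passes only in rows, so rows that repeat a pose let the fingers close. It gives the time, the measured TCP pose, the force, the opening and the grip force at its end, in the units of the state.
- manip.get_obs(): the state, without advancing time (a new reading comes with each control period).
- camera(name): name is "side" or "top" or "wrist"; returns a dict with "img" (420x560x3 uint8, red, green, blue), "depth" (420x560 float32, m along the optical axis (not along the pixel's ray), 0 where there is no reading), "vertical_fov" (degrees; the focal length in pixels is half the picture's height over the tangent of half this angle, whatever the lens; pixels are square), "cx", "cy" (the principal point, pixels), "R" (3x3) and "t" (3): a world point X has camera coordinates R X + t. Camera axes: x right, y down, z forward; pixel columns grow to the right and rows downward; lengths in m; the calibration is good to about 2 mm. A picture is of the moment at which its call begins.
- ticket.hand_in(): hands the job in; it is judged then, once.
Trained networks look in a picture, given as the dict that the camera call returned (one of the last four; its "shot" number tells which), for a name from the list of things; names that differ only in an ending like _2 or _b are one class to them, and where a whole thing is asked for, a point or a joint stands for the part that bears it (a point fixed in the world has none). Each returns a list of dicts, best first, with "conf" (0 to 1); they miss things now and then, are a little off and sometimes report something else, mostly with a low value. They report only what shows in the picture. A call takes as long as a camera call. They do not tell look-alikes from the thing itself.
- boxes_of(query, picture): "position" ([x, y, z] in m, in world coordinates, good to about 4 mm: the middle of the surface that is visible of it).
- outline_of(query, picture): "region" (420x560 bool, what is visible of it).
The state is a dict: "clock": time; "joint_pos": joint angles; "joint_velocities": joint speeds; "tau": joint torques, N m; "position": TCP position; "ee_rot": TCP orientation; "ft_force": force on the tool from outside, world axes, zero at the start; "torque": the same for the moment, N m; "grip_width": opening from 0.0 (shut) to 1.0 (fully open); "grasp_force": force on a finger pad.
Only numpy, scipy, OpenCV 4.12 (cv2) and the standard library are available. Lean on these libraries where they do the work, as an engineer would, in place of code of your own. Each camera call takes 0.05 s, during which the arm holds its last target. There are 200 camera calls.

### The job

Load the tube rotator: slide the plain metal spacer onto its horizontal shaft first, then the white tube clamp, then push the black end cap over the shaft's end, open side first, until all three touch and the stack is pressed back against the sprung stop collar by the housing. Press the cap home firmly but gently (about 12 N at the hand, never above 20 N on the shaft or collar), hold it a moment, and let go so that the stack stays under light spring load. Leave the beaker, the dish and the tube rack where they are.

Things in the scene. Friction and masses are not known exactly. Their poses are not given: they have to be found in the camera images.
- unit: White tube rotator drive, fixed; housing top 140 mm high. Origin on the bench below its front face; +x out of that face along the shaft, +z up. In front of the face a round steel stop collar (24 mm across) sits on the shaft on a 5 N/mm spring (6 mm travel, then solid). Its front rests 16 to 30 mm from the housing, differently each time: not reported, find it by touch or sight.
- shaft: Fixed horizontal steel shaft, 14 mm across, 115 mm above the bench, 100 mm long, last 6 mm tapering to 9 mm. Origin on its axis at the housing face; +x to the free end. A brass spring leaf on its underside, 76 to 99 mm from the housing, stands 4 mm proud at 88 mm and yields at 4.5 to 7 N: it drags on bores passing over it (3 to 7 N) and holds the cap on by friction.
- shaft_tip (a point): Centre of the shaft's free end, 100 mm along +x from the origin of shaft; same axes.
- spacer: Plain metal spacer, a block 24 mm long (x, along the bore) x 34 mm wide (y) x 44 mm high (z), 90 g, standing on the bench with its bore horizontal. Origin: centre of its underside. A round 17 mm bore runs right through along x, its axis 24 mm above the underside. Either end may go first.
- spacer_bore (a point): Middle of the spacer's bore: on the bore axis, 12 mm from both ends; axes as spacer.
- clamp: White plastic tube clamp: a block 30 mm long (x) x 38 mm wide (y) x 44 mm high (z), with two small clip prongs on top up to 62 mm, 70 g, standing on the bench. Origin: centre of its underside. A round 17 mm bore runs right through along x, its axis 24 mm above the underside. Either end may go first.
- clamp_bore (a point): Middle of the clamp's bore: on the bore axis, 15 mm from both ends; axes as clamp.
- cap: Black end cap: a block 44 mm long (x) x 42 mm wide (y) x 44 mm high (z) with a low round dome (6 mm) on its closed +x end, 80 g, standing on the bench. Origin: centre of its underside. A 17 mm bore, 36 mm deep, opens at the -x end, its axis 24 mm above the underside. At the start +x points roughly the way the shaft does.
- cap_mouth (a point): Centre of the mouth of the cap's bore, on the bore axis in the plane of its open end (22 mm towards -x from the middle of the block); axes as cap.
- beaker: Glass beaker, 66 mm across, 85 mm high; not to be disturbed. Origin: centre of its underside.
- dish: Glass petri dish, 84 mm across, 14 mm high; not to be disturbed. Origin: centre of its underside.
- rack: Green test-tube rack with glass tubes, 60 x 160 mm, 93 mm high; not to be disturbed. Origin: centre of its underside.
Things that resemble listed ones, but are neither listed nor needed, are in the scene too. What is shaped like the cap but green is not meant.

How it is judged:
On the way, in this order (a step that is already met when the one before it is completed fails the run):
1. the spacer is threaded on the shaft (x of spacer_bore in the frame of shaft between 0.015 and 0.092 m and y of spacer_bore in the frame of shaft between -0.005 and 0.005 m and z of spacer_bore in the frame of shaft between -0.005 and 0.005 m), for 0.2 s.
2. the tube clamp is threaded on the shaft outside the spacer (all of step 1 and x of clamp_bore in the frame of shaft between 0.04 and 0.092 m and y of clamp_bore in the frame of shaft between -0.005 and 0.005 m and z of clamp_bore in the frame of shaft between -0.005 and 0.005 m), for 0.2 s.
3. the cap is on the shaft's end and presses the stack against the stop collar with more than 4 N (all of step 2 and x of cap_mouth in the frame of shaft between 0.055 and 0.09 m and y of cap_mouth in the frame of shaft between -0.005 and 0.005 m and z of cap_mouth in the frame of shaft between -0.005 and 0.005 m and contact force between spacer and unit above 4 N), for 0.1 s.
At the end, for the whole second after the job is handed in: Spacer, clamp and cap are on the shaft in that order from the housing outwards (bore axes within 5 mm of the shaft axis), gaps between neighbours under 2 mm, the spacer still pressed on the stop collar with more than 0.5 N, the cap's mouth 55 to 90 mm from the housing, all at rest and released (all of step 2 and x of cap_mouth in the frame of shaft between 0.055 and 0.09 m and y of cap_mouth in the frame of shaft between -0.005 and 0.005 m and z of cap_mouth in the frame of shaft between -0.005 and 0.005 m and x of clamp_bore in the frame of spacer_bore between -0.029 and 0.029 m and x of cap_mouth in the frame of clamp_bore between -0.017 and 0.017 m and contact force between spacer and unit above 0.5 N and linear speed of each of spacer, clamp, cap below 0.02 m/s); the robot touches nothing.
It fails at once if the stop collar is loaded with more than 20 N (contact force between spacer and unit above 20 N).
It fails at once if the shaft is loaded with more than 20 N (contact force between shaft and anything else above 20 N).
It fails at once if the beaker is disturbed (moved more than 20 mm) (distance of beaker from where it was at the start of the episode above 0.02 m).
It fails at once if the dish is disturbed (moved more than 20 mm) (distance of dish from where it was at the start of the episode above 0.02 m).
It fails at once if the rack is disturbed (moved more than 20 mm) (distance of rack from where it was at the start of the episode above 0.02 m).
It also fails if it takes over 69 s, if anything falls off the work surface, if the arm or the gripper's body presses on something with over 40 N, if the wrist force passes 120 N, or if a joint passes its speed limit or range.

## Working session

There is one attempt and no reset: what is moved stays moved. The work goes in short steps, Python scripts to look and compute and a tool call to move; the robot and the scene stay as the last step left them, time stands still between calls to the robot, and variables do not carry over. Pictures are saved under pics/ and viewed, at most 10 in all, crops included, and the job is handed in when it is done.

Besides the shell and the picture viewer there is one more tool, called after "Request:" as name([rows], argument=value, ...), one row to a line, values as JSON. carry_out: Moves the arm, as the interface text tells. Its arguments: {"type":"object","properties":{"deltas":{"type":"array","items":{"type":"array","items":{"type":"number"}}},"force":{"type":"number"}},"required":["deltas"]}

```bash
mkdir -p pics; cat > h.py <<'E'
import numpy as np, cv2
from workcell import manip, camera, ticket, boxes_of, outline_of
def f(p): return p["img"].shape[0]/2/np.tan(np.radians(p["vertical_fov"])/2)
def cloud(p):
    d=p["depth"]; v,u=np.mgrid[:420,:560]; F=f(p)
    c=np.stack([(u-p["cx"])/F*d,(v-p["cy"])/F*d,d],-1)
    return (c-p["t"])@np.asarray(p["R"])
def save(p,n): cv2.imwrite(f"pics/{n}.png",p["img"][...,::-1])
E
python3 - <<'E'
from h import *
o=manip.get_obs(); print(o)
ps={n:camera(n) for n in("top","side")}
cv2.imwrite("pics/a.png",cv2.resize(np.vstack([ps["top"]["img"],ps["side"]["img"]]),(440,600))[...,::-1]) if 0 else None
save(ps["top"],"top0"); save(ps["side"],"side0")
for n,p in ps.items():
    C=cloud(p); np.savez(f"/tmp/{n}.npz",C=C,img=p["img"])
    print(n,np.round(np.array(p["R"]),3).tolist(),p["t"],f(p))
    for q in["unit","shaft","spacer","clamp","cap","beaker","dish","rack"]:
        print(n,q,[(round(b["conf"],2),np.round(b["position"],3).tolist()) for b in boxes_of(q,p)[:4]])
E
```

```text
{'clock': 0.0, 'joint_pos': array([ 1.20538596,  0.33282059, -0.0646912 ,  1.4609602 ,  0.02157982,
        1.34991351, -0.08850855]), 'joint_velocities': array([0.00148456, 0.00217302, 0.00023238, 0.0011159 , 0.00113161,
       0.00059713, 0.00043347]), 'tau': array([-9.15909550e-04, -6.25453949e+01,  4.90352232e-02, -3.91599762e+01,
        1.63445977e-02,  9.96521849e-03, -3.99272483e-05]), 'position': array([ 0.20996089, -0.58829848,  0.2525389 ]), 'ee_rot': array([ 9.85345812e-01,  1.70567103e-01, -1.45136025e-04, -6.88413421e-04]), 'ft_force': array([-0.20562802,  0.19477778, -0.3207251 ]), 'torque': array([-0.00099878, -0.00080698, -0.0234963 ]), 'grasp_force': 0.0, 'grip_width': 0.9980488657298476}
top [[0.022, -1.0, -0.011], [-0.993, -0.02, -0.119], [0.118, 0.013, -0.993]] [0.09218778 0.61161429 0.89278104] 440.81353515137243
top unit [(0.93, [0.553, -0.164, 0.139])]
top shaft [(0.63, [0.555, -0.063, 0.118]), (0.26, [0.451, 0.095, 0.048])]
top spacer [(0.68, [0.61, 0.188, 0.042])]
top clamp [(0.83, [0.472, 0.293, 0.041]), (0.74, [0.55, -0.061, 0.119])]
top cap [(0.69, [0.429, -0.01, 0.043]), (0.56, [0.454, 0.094, 0.043])]
top beaker [(0.86, [0.431, 0.401, 0.045])]
top dish [(0.88, [0.685, 0.337, 0.003])]
top rack [(0.74, [0.793, 0.06, 0.052]), (0.21, [0.431, 0.401, 0.046])]
side [[-0.786, -0.618, 0.013], [-0.359, 0.439, -0.824], [0.503, -0.652, -0.567]] [0.56397661 0.23796279 0.82853153] 407.4608955834567
side unit [(0.84, [0.533, -0.127, 0.081]), (0.57, [0.446, 0.106, 0.039]), (0.17, [0.548, -0.057, 0.119])]
side shaft [(0.58, [0.549, -0.061, 0.118])]
side spacer [(0.65, [0.608, 0.195, 0.03])]
side clamp [(0.86, [0.464, 0.3, 0.045]), (0.56, [0.446, 0.109, 0.04])]
side cap [(0.93, [0.431, -0.002, 0.034]), (0.9, [0.447, 0.115, 0.039])]
side beaker [(0.77, [0.43, 0.395, 0.062])]
side dish [(0.84, [0.688, 0.34, 0.003]), (0.44, [0.463, 0.301, 0.044])]
side rack [(0.64, [0.781, 0.086, 0.052])]
```

View pics/top0.png

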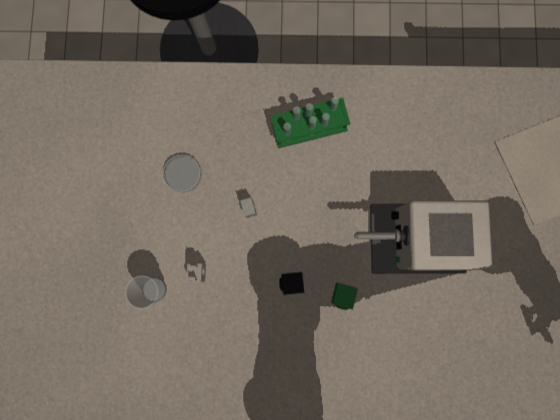

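View pics/side0.png

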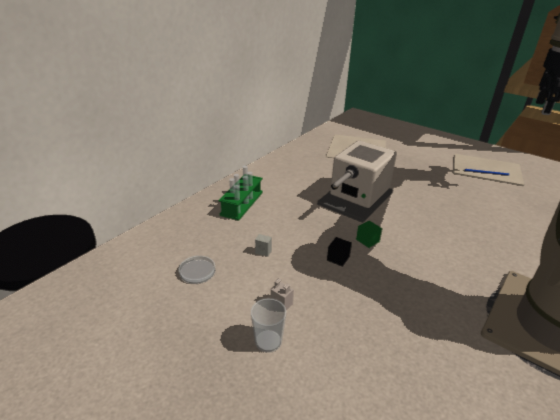

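The shaft tip is at top (358,236), pointing left (+y). Candidates for the cap are the black block at top (292,284) / side (340,250), and the green look-alike at top (345,296) / side (369,234). I choose the black one. The spacer is at top (248,206) and the clamp at top (195,270); neither has a rival in view. Next I fit the geometry and crop the choices.

```bash
cat >> h.py <<'E'
def fit(C,img,xy,zlo,zhi,r=0.04):
    m=(np.hypot(C[...,0]-xy[0],C[...,1]-xy[1])<r)&(C[...,2]>zlo)&(C[...,2]<zhi)
    P=C[m]; (c,s,a)=cv2.minAreaRect((P[:,:2]*1000).astype(np.float32))
    return len(P),np.round(P.mean(0),4),np.round(np.array(c)/1000,4),np.round(s,1),round(a,1),np.round(np.median(P[:,2]),4)
E
python3 - <<'E'
from h import *
D={n:np.load(f"/tmp/{n}.npz") for n in("top","side")}
for n in D:
    C=D[n]["C"];I=D[n]["img"]
    for q,xy in dict(spacer=(.605,.19),clamp=(.465,.295),cap=(.449,.098),green=(.43,-.01)).items():
        print(n,q,fit(C,I,xy,.036,.05)) 
    m=(C[...,2]>.1)&(C[...,2]<.126)&(C[...,1]>-.075)&(C[...,1]<.03)&(abs(C[...,0]-.55)<.04)
    P=C[m]; print(n,"shaft",len(P),P.min(0),P.max(0))
    for y in np.arange(-.10,.01,.01):
        Q=P[abs(P[:,1]-y)<.005]
        if len(Q): print(round(y,3),len(Q),Q.mean(0).round(4),Q[:,2].max().round(4),Q[:,0].min().round(3),Q[:,0].max().round(3))
    m=(C[...,2]>.132)&(C[...,2]<.147)&(abs(C[...,0]-.55)<.12)&(C[...,1]<-.05)
    P=C[m];print("unit top",len(P),cv2.minAreaRect((P[:,:2]*1000).astype(np.float32)))
a=D["top"]["img"][180:310,170:430]; cv2.imwrite("pics/crop0.png",cv2.resize(a,None,fx=3,fy=3,interpolation=2)[...,::-1])
E
```

```text
top spacer (193, array([0.6128, 0.1875, 0.0441]), array([0.6129, 0.1877]), array([34.2, 24.2]), 17.2, np.float64(0.0443))
top clamp (225, array([0.4743, 0.292 , 0.0435]), array([0.4738, 0.2939]), array([37.2, 31.1]), 0.1, np.float64(0.0438))
top cap (457, array([0.4564, 0.091 , 0.044 ]), array([0.4562, 0.0922]), array([42. , 47.6]), 7.0, np.float64(0.0442))
top green (469, array([ 0.4328, -0.0172,  0.0441]), array([ 0.4312, -0.0171]), array([42.3, 47.9]), 76.6, np.float64(0.0442))
top shaft 180 [ 0.5467686  -0.07477831  0.11279278] [ 0.55898924 -0.02582777  0.12583545]
-0.07 37 [ 0.5532 -0.0702  0.121 ] 0.1244 0.548 0.559
-0.06 36 [ 0.5531 -0.0602  0.1208] 0.1247 0.547 0.559
-0.05 36 [ 0.5526 -0.0499  0.1212] 0.1249 0.547 0.559
-0.04 35 [ 0.5525 -0.0403  0.1211] 0.1258 0.547 0.558
-0.03 36 [ 0.5526 -0.0306  0.1198] 0.1235 0.547 0.558
unit top 5601 ((556.7244873046875, -198.16653442382812), (129.2120361328125, 152.67327880859375), 1.2506407499313354)
side spacer (136, array([0.6076, 0.1918, 0.0432]), array([0.6091, 0.1893]), array([35.1, 28.5]), 17.7, np.float64(0.044))
side clamp (21
[... 183 characters left out ...]
ay([42.7, 51.1]), 7.3, np.float64(0.0444))
side green (246, array([ 0.4274, -0.0122,  0.0436]), array([ 0.4283, -0.015 ]), array([45.6, 50.2]), 75.8, np.float64(0.0444))
side shaft 76 [ 0.54098299 -0.07462594  0.11180884] [ 0.55470023 -0.02305563  0.12586877]
-0.07 14 [ 0.5481 -0.0696  0.1207] 0.125 0.543 0.555
-0.06 10 [ 0.5461 -0.0606  0.1211] 0.1259 0.542 0.553
-0.05 14 [ 0.5466 -0.0499  0.1205] 0.1239 0.542 0.554
-0.04 13 [ 0.5469 -0.0407  0.1203] 0.1233 0.542 0.554
-0.03 20 [ 0.5466 -0.0293  0.1187] 0.1237 0.541 0.552
-0.02 5 [ 0.5492 -0.024   0.1184] 0.1209 0.546 0.552
unit top 1257 ((540.9672241210938, -1143.0738525390625), (200.41082763671875, 2046.8367919921875), 1.4609237909317017)
```

View pics/crop0.png

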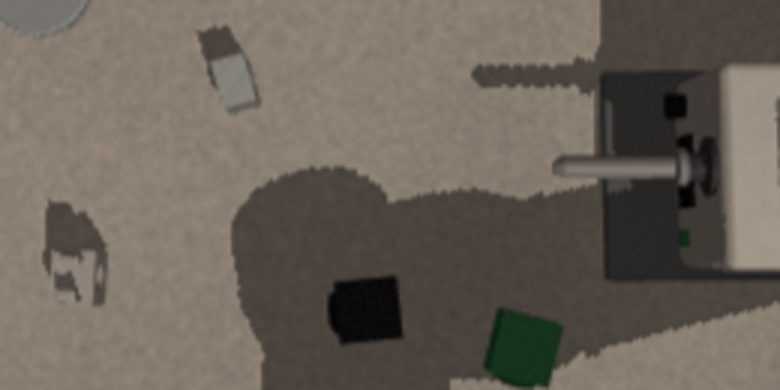

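The crop shows the black block with its dome on the left (+y), so its mouth faces the unit. The spacer is grey at crop (235,82) and the clamp has prongs at (75,275). Next I write a small planner.

```bash
cat >> h.py <<'E'
from scipy.spatial.transform import Rotation as Ro
def pose():
    o=manip.get_obs(); R=Ro.from_quat(o["ee_rot"]).as_matrix()
    return o,np.array(o["position"]),np.degrees(np.arctan2(R[1,0],R[0,0]))
def plan(p,yaw,tgt,tyaw):
    "calls of (tx,ty,tz,spin) along a straight line, tool down"
    d=np.array(tgt)-p; dy=(tyaw-yaw+180)%360-180
    n=int(max(np.ceil(np.linalg.norm(d)/.149),np.ceil(abs(dy)/29.9)))
    for i in range(n):
        a=np.radians(yaw+dy*i/n); s=d/n
        t=np.array([s@[np.cos(a),np.sin(a),0],s@[np.sin(a),-np.cos(a),0],-s[2]])/.15
        print(np.round(t,3).tolist(),round(-dy/n/30,3))
    return np.array(tgt),tyaw
def st():
    o,p,y=pose(); print("t",round(o["clock"],2),"p",p.round(4),"yaw",round(y,2),"F",np.round(o["ft_force"],2),"w",round(o["grip_width"],3),"g",round(o["grasp_force"],1))
    return p,y
E
python3 - <<'E'
from h import *
p,y=st(); p,y=plan(p,y,(.47,.03,.30),91); 
E
```

```text
t 0.9 p [ 0.2101 -0.5886  0.2533] yaw 19.64 F [ 0.07 -0.62  0.12] w 0.998 g 0.0
[0.604, -0.66, -0.062] -0.476
[0.748, -0.491, -0.062] -0.476
[0.846, -0.292, -0.062] -0.476
[0.892, -0.074, -0.062] -0.476
[0.882, 0.148, -0.062] -0.476
```

Request:
carry_out([
  [0.604,-0.66,-0.062,-0.476,1],
  [0.604,-0.66,-0.062,-0.476,1],
  [0.604,-0.66,-0.062,-0.476,1],
], force=40)

```text
clock: 1.27
position: [0.2648, -0.4616, 0.2635]
ee_rot: [0.956, 0.295, 0.0, 0.0]
ft_force: [-0.2, 0.1, 0.2]
grip_width: 1.0
grasp_force: 0.0
```

Request:
carry_out([
  [0.748,-0.491,-0.062,-0.476,1],
  [0.748,-0.491,-0.062,-0.476,1],
  [0.748,-0.491,-0.062,-0.476,1],
])

```text
clock: 1.65
position: [0.3161, -0.3383, 0.2727]
ee_rot: [0.912, 0.411, 0.0, 0.001]
ft_force: [0.1, -0.9, 0.7]
grip_width: 0.999
grasp_force: 0.0
```

Request:
carry_out([
  [0.846,-0.292,-0.062,-0.476,1],
  [0.846,-0.292,-0.062,-0.476,1],
  [0.846,-0.292,-0.062,-0.476,1],
])

```text
clock: 2.02
position: [0.3676, -0.2148, 0.2819]
ee_rot: [0.854, 0.521, 0.0, 0.001]
ft_force: [-0.4, -0.8, 0.4]
grip_width: 0.998
grasp_force: 0.0
```

Request:
carry_out([
  [0.892,-0.074,-0.062,-0.476,1],
  [0.892,-0.074,-0.062,-0.476,1],
  [0.892,-0.074,-0.062,-0.476,1],
])

```text
clock: 2.4
position: [0.4194, -0.0911, 0.2911]
ee_rot: [0.783, 0.623, 0.001, 0.0]
ft_force: [-0.1, -1.7, -1.1]
grip_width: 1.003
grasp_force: 0.0
```

Request:
carry_out([
  [0.882,0.148,-0.062,-0.476,1],
  [0.882,0.148,-0.062,-0.476,1],
  [0.882,0.148,-0.062,-0.476,1],
  [0.882,0.148,-0.062,-0.476,1],
  [0.882,0.148,-0.062,-0.476,1],
])

```text
clock: 3.02
position: [0.4698, 0.0278, 0.2995]
ee_rot: [0.702, 0.712, -0.0, -0.0]
ft_force: [-0.7, 0.3, 0.2]
grip_width: 1.0
grasp_force: 0.0
```

```bash
python3 - <<'E'
from h import *
p,y=st(); w=camera("wrist"); save(w,"w0"); C=cloud(w); np.savez("/tmp/w0.npz",C=C,img=w["img"])
R=np.array(w["R"]); print("campos",(-R.T@w["t"]).round(3),R[2].round(3),f(w))
plan(p,y,(.611,.19,.25),107)
m=(C[...,2]>.1)&(C[...,2]<.126)&(C[...,1]>-.11)&(C[...,1]<.03)&(abs(C[...,0]-.55)<.04);P=C[m]
for yy in np.arange(-.10,.01,.01):
    Q=P[abs(P[:,1]-yy)<.005]
    if len(Q): print(round(yy,3),len(Q),Q.mean(0).round(4),np.percentile(Q[:,2],95).round(4),Q[:,:2].min(0).round(4),Q[:,:2].max(0).round(4))
for q,xy in dict(spacer=(.605,.19),cap=(.455,.092)).items():
    try: print(q,fit(C,0,xy,.036,.05))
    except Exception as e: print(q,e)
E
```

```text
t 3.02 p [0.4698 0.0278 0.2995] yaw 90.82 F [-0.68  0.33  0.23] w 1.0 g 0.0
campos [0.468 0.094 0.42 ] [ 0.003 -0.27  -0.963] 299.0736772844514
[0.534, 0.478, 0.165] -0.27
[0.461, 0.549, 0.165] -0.27
-0.1 182 [ 0.5507 -0.1017  0.1199] 0.1252 [ 0.5403 -0.105 ] [ 0.5641 -0.0952]
-0.09 95 [ 0.5504 -0.0901  0.1208] 0.1227 [ 0.5448 -0.0949] [ 0.5574 -0.0851]
-0.08 104 [ 0.55   -0.0799  0.1205] 0.1229 [ 0.5444 -0.0849] [ 0.5581 -0.0751]
-0.07 100 [ 0.55   -0.07    0.1207] 0.1227 [ 0.5441 -0.075 ] [ 0.558  -0.0651]
-0.06 108 [ 0.5496 -0.06    0.1205] 0.1226 [ 0.5436 -0.0649] [ 0.5575 -0.055 ]
-0.05 107 [ 0.5494 -0.05    0.1207] 0.1229 [ 0.5437 -0.0549] [ 0.5572 -0.0451]
-0.04 112 [ 0.5492 -0.04    0.1207] 0.123 [ 0.5435 -0.045 ] [ 0.5567 -0.035 ]
-0.03 121 [ 0.5493 -0.03    0.1189] 0.1223 [ 0.5433 -0.035 ] [ 0.5559 -0.026 ]
spacer (794, array([0.609 , 0.1871, 0.0436]), array([0.6099, 0.1876]), array([34.9, 24.2]), 17.4, np.float64(0.0438))
cap (1321, array([0.4534, 0.091 , 0.044 ]), array([0.4532, 0.0924]), array([42.1, 48.2]), 7.1, np.float64(0.0442))
```

View pics/w0.png

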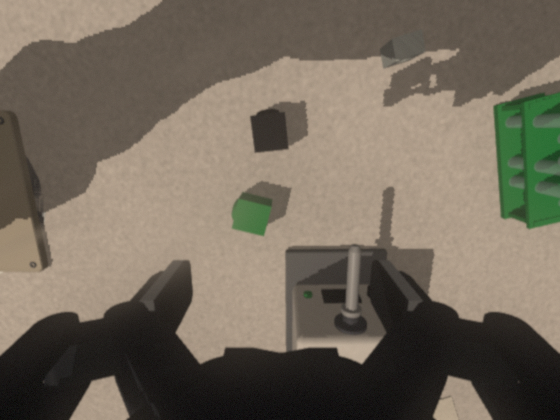

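The wrist view shows the shaft at (352,285) with the collar at its base (350,322), the black cap at (268,130) with its dome away from the unit, and the spacer at (402,50). The wrist fits agree with the top camera, so I go for the spacer.

Request:
carry_out([
  [0.534,0.478,0.165,-0.27,1],
  [0.534,0.478,0.165,-0.27,1],
  [0.534,0.478,0.165,-0.27,1],
])

```text
clock: 3.45
position: [0.5406, 0.1127, 0.2731]
ee_rot: [0.648, 0.762, -0.0, -0.002]
ft_force: [-0.6, -0.7, -0.1]
grip_width: 0.998
grasp_force: 0.0
```

Request:
carry_out([
  [0.461,0.549,0.165,-0.27,1],
  [0.461,0.549,0.165,-0.27,1],
  [0.461,0.549,0.165,-0.27,1],
  [0.461,0.549,0.165,-0.27,1],
])

```text
clock: 3.95
position: [0.6106, 0.191, 0.2505]
ee_rot: [0.594, 0.805, -0.0, 0.0]
ft_force: [-0.7, -0.4, 0.7]
grip_width: 0.999
grasp_force: 0.0
```

```bash
python3 - <<'E'
from h import *
p,y=st(); w=camera("wrist"); C=cloud(w)
for q,xy in dict(spacer=(.61,.188),clamp=(.472,.294)).items():
    try: print(q,fit(C,0,xy,.036,.05))
    except Exception as e: print(q,e)
plan(p,y,(.61,.1876,.14),107.3);plan(np.array((.61,.1876,.14)),107.3,(.61,.1876,.032),107.3)
E
```

```text
t 3.95 p [0.6106 0.191  0.2505] yaw 107.14 F [-0.7  -0.44  0.74] w 0.999 g 0.0
spacer (680, array([0.61  , 0.1885, 0.044 ]), array([0.6102, 0.188 ]), array([33.8, 23.7]), 17.5, np.float64(0.0442))
clamp (1092, array([0.4727, 0.2934, 0.044 ]), array([0.4714, 0.2941]), array([30.3, 38.8]), 89.0, np.float64(0.0442))
[-0.021, -0.01, 0.737] -0.005
[0.0, 0.0, 0.72] -0.0
```

Request:
carry_out([
  [-0.02,-0.005,0.73,-0.01,1],
  [-0.02,-0.005,0.73,-0.01,1],
  [-0.02,-0.005,0.73,-0.01,1],
])

```text
clock: 4.38
position: [0.6092, 0.1866, 0.1386]
ee_rot: [0.592, 0.806, -0.003, -0.001]
ft_force: [0.4, -0.2, 0.8]
grip_width: 1.005
grasp_force: 0.0
```

Request:
carry_out([
  [0,0,0.4,0,0.3],
  [0,0,0.65,0,0.3],
  [0,0,0.727,0,0],
  [0,0,0.727,0,0],
  [0,0,0.727,0,-1],
  [0,0,0.727,0,-1],
  [0,0,0.727,0,-1],
  [0,0,0.727,0,-1],
  [0,0,0.727,0,-1],
])

```text
clock: 5.5
position: [0.6123, 0.1902, 0.0346]
ee_rot: [0.591, 0.807, 0.001, 0.001]
ft_force: [-0.9, -1.4, 8.6]
grip_width: 0.392
grasp_force: 40.8
```

Request:
carry_out([
  [0,0,-0.3,0,-1],
  [0,0,-0.68,0,-1],
  [0,0,-0.68,0,-1],
  [0,0,-0.68,0,-1],
])

```text
clock: 6.0
position: [0.6109, 0.1896, 0.1344]
ee_rot: [0.591, 0.807, 0.0, 0.001]
ft_force: [0.5, -0.5, -1.2]
grip_width: 0.396
grasp_force: 40.3
```

```bash
python3 - <<'E'
from h import *
p,y=st(); plan(p,y,(.549,.025,.1256),91.3)
d=np.load("/tmp/w0.npz")
C=d["C"]
for y0 in(.3,): 
    m=(C[...,2]>.03)&(C[...,2]<.1)&(abs(C[...,1]+.125)<.02)&(abs(C[...,0]-.55)<.07);P=C[m]
    if len(P)>50: A=np.c_[P[:,0],np.ones(len(P))]; s=np.linalg.lstsq(A,P[:,1],rcond=None)[0]; print("face y at .55",s@[.55,1],"slope",s[0],len(P))
m=(C[...,2]>.1)&(abs(C[...,0]-.55)<.02)&(C[...,1]>-.13)&(C[...,1]<-.09);P=C[m]
for yy in np.arange(-.13,-.09,.002):
    Q=P[abs(P[:,1]-yy)<.001]
    if len(Q):print(round(yy,3),len(Q),np.percentile(Q[:,2],97).round(4),(np.ptp(Q[:,0])).round(4))
E
```

```text
t 6.0 p [0.6109 0.1896 0.1344] yaw 107.53 F [ 0.5  -0.54 -1.19] w 0.396 g 40.3
[-0.461, -0.362, 0.029] 0.271
[-0.507, -0.293, 0.029] 0.271
face y at .55 -0.12531561891501625 slope 0.05128396841850232 1823
-0.13 46 0.1398 0.0388
-0.128 178 0.1382 0.0398
-0.126 135 0.1358 0.0398
-0.124 88 0.1347 0.0357
-0.122 275 0.1335 0.036
-0.12 28 0.1255 0.0231
-0.118 26 0.1253 0.0176
-0.116 27 0.1257 0.017
-0.114 33 0.125 0.0171
-0.112 12 0.1246 0.0128
-0.11 6 0.1256 0.017
-0.108 28 0.1279 0.0205
-0.106 31 0.1278 0.0207
-0.104 104 0.127 0.0238
-0.102 29 0.1256 0.0157
-0.1 17 0.1222 0.0132
-0.098 22 0.1227 0.0127
-0.096 19 0.1228 0.0123
-0.094 20 0.1225 0.0124
-0.092 19 0.1232 0.0123
-0.09 8 0.1221 0.011
```

Request:
carry_out([
  [-0.461,-0.362,0.03,0.271,-1],
  [-0.461,-0.362,0.03,0.271,-1],
  [-0.461,-0.362,0.03,0.271,-1],
])

```text
clock: 6.38
position: [0.579, 0.1044, 0.128]
ee_rot: [0.648, 0.762, -0.001, -0.0]
ft_force: [0.5, 1.0, -0.6]
grip_width: 0.394
grasp_force: 40.5
```

Request:
carry_out([
  [-0.507,-0.293,0.03,0.271,-1],
  [-0.507,-0.293,0.03,0.271,-1],
  [-0.507,-0.293,0.03,0.271,-1],
  [-0.507,-0.293,0.03,0.271,-1],
  [-0.507,-0.293,0.03,0.271,-1],
])

```text
clock: 7.0
position: [0.549, 0.0269, 0.1247]
ee_rot: [0.698, 0.716, 0.0, -0.0]
ft_force: [-0.1, 0.3, -1.2]
grip_width: 0.388
grasp_force: 40.6
```

```bash
python3 - <<'E'
from h import *
p,y=st(); s=camera("side");w=camera("wrist"); C=cloud(s)
def crop(p,c,r=50): 
    h=c-p; 
def px(p,X): c=np.array(p["R"])@X+p["t"]; return np.array([c[0]/c[2]*f(p)+p["cx"],c[1]/c[2]*f(p)+p["cy"]])
u,v=px(s,np.array([.55,0,.12])).astype(int); a=s["img"][v-45:v+45,u-60:u+60]
b=w["img"][150:420,140:480]
cv2.imwrite("pics/c1.png",np.hstack([cv2.resize(a,(400,300),interpolation=2),cv2.resize(b,(378,300))])[...,::-1])
C=cloud(w)
for q,lo,hi in(("shaft",.1,.1275),("spacertop",.13,.142)):
    m=(C[...,2]>lo)&(C[...,2]<hi)&(abs(C[...,0]-.55)<.03)&(C[...,1]>-.1)&(C[...,1]<.06);P=C[m]
    for yy in np.arange(-.09,.05,.01):
        Q=P[abs(P[:,1]-yy)<.005]
        if len(Q)>10: print(q,round(yy,3),len(Q),Q.mean(0).round(4),Q.min(0).round(4),Q.max(0).round(4))
E
```

```text
t 7.0 p [0.549  0.0269 0.1247] yaw 91.41 F [-0.14  0.3  -1.15] w 0.388 g 40.6
shaft 0.03 574 [0.551  0.0324 0.1137] [0.52   0.0293 0.1043] [0.5782 0.035  0.1275]
shaft 0.04 1848 [0.548  0.0367 0.1154] [0.5245 0.035  0.1   ] [0.5711 0.0382 0.1275]
spacertop 0.01 312 [0.5461 0.0141 0.1348] [0.5293 0.0124 0.1323] [0.5672 0.015  0.1419]
spacertop 0.02 1927 [0.5482 0.02   0.1351] [0.5296 0.015  0.1327] [0.5673 0.025  0.142 ]
spacertop 0.03 2214 [0.548  0.0303 0.1352] [0.5201 0.025  0.13  ] [0.5783 0.035  0.142 ]
spacertop 0.04 1205 [0.549  0.0363 0.1345] [0.5244 0.035  0.13  ] [0.5734 0.0381 0.142 ]
```

View pics/c1.png

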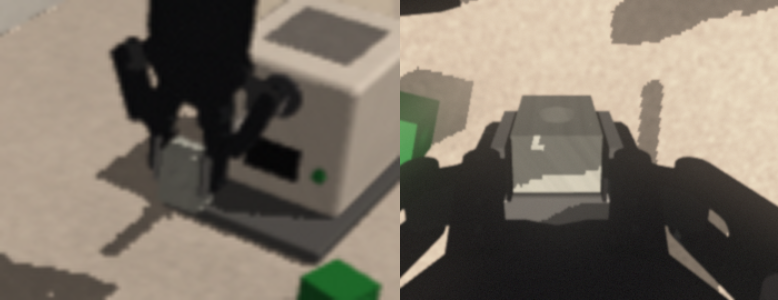

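Left crop: the spacer is held square at (185,170). Right crop: it sits between the pads with its front face up at (555,165). The top plane reads 0.135, so the bore is at shaft height. I insert in short steps.

Request:
carry_out([
  [-0.1,0.007,0,0,-1],
  [-0.2,0.007,0,0,-1],
  [-0.24,0.007,0,0,-1],
  [-0.27,0.007,0,0,-1],
  [-0.3,0.007,0,0,-1],
])

```text
clock: 7.72
position: [0.5509, -0.0199, 0.1248]
ee_rot: [0.699, 0.715, 0.0, 0.0]
ft_force: [-0.6, 0.7, -0.1]
grip_width: 0.394
grasp_force: 40.6
```

Request:
carry_out([
  [-0.02,0,0,0,-1],
  [-0.04,0,0,0,-1],
  [-0.06,0,0,0,-1],
  [-0.08,0,0,0,-1],
  [-0.08,0,0,0,-1],
])

```text
clock: 8.35
position: [0.5509, -0.033, 0.1244]
ee_rot: [0.7, 0.715, -0.001, 0.0]
ft_force: [-0.7, -1.7, -6.7]
grip_width: 0.388
grasp_force: 40.3
```

Request:
carry_out([
  [-0.03,0,0,0,-1],
  [-0.06,0,0,0,-1],
  [-0.09,0,0,0,-1],
  [-0.12,0,0,0,-1],
  [-0.12,0,0,0,-1],
])

```text
clock: 8.98
position: [0.5519, -0.0513, 0.1251]
ee_rot: [0.7, 0.714, -0.0, 0.001]
ft_force: [0.1, -2.5, -2.0]
grip_width: 0.393
grasp_force: 40.6
```

Request:
carry_out([
  [-0.04,0,0,0,-1],
  [-0.08,0,0,0,-1],
  [-0.12,0,0,0,-1],
  [-0.16,0,0,0,-1],
  [-0.18,0,0,0,-1],
  [-0.18,0,0,0,-1],
])

```text
clock: 9.72
position: [0.5522, -0.077, 0.1247]
ee_rot: [0.699, 0.715, -0.0, 0.0]
ft_force: [-0.4, -1.2, -1.0]
grip_width: 0.391
grasp_force: 40.7
```

Request:
carry_out([
  [0,0,0,0,0.2],
  [0,0,0,0,0.3],
  [0,0,0,0,0.3],
  [0,0,-0.2,0,0.3],
  [0,0,-0.5,0,0.3],
  [0,0,-0.5,0,0.3],
])

```text
clock: 10.48
position: [0.554, -0.0765, 0.2032]
ee_rot: [0.699, 0.715, 0.002, 0.002]
ft_force: [0.4, 0.5, -0.5]
grip_width: 0.646
grasp_force: 0.0
```

```bash
python3 - <<'E'
from h import *
p,y=st(); w=camera("wrist"); C=cloud(w)
print(fit(C,0,(.552,-.078),.126,.145,.05))
p,y=plan(p,y,(.4714,.294,.17),89.5)
E
```

```text
t 10.47 p [ 0.554  -0.0765  0.2032] yaw 91.3 F [ 0.38  0.54 -0.47] w 0.646 g 0.0
(2469, array([ 0.5513, -0.0883,  0.1327]), array([ 0.5511, -0.097 ]), array([34., 62.]), 0.6, np.float64(0.1334))
[0.827, -0.165, 0.074] 0.02
[0.825, -0.173, 0.074] 0.02
[0.824, -0.182, 0.074] 0.02
```

Request:
carry_out([
  [0.827,-0.165,0.074,0.02,1],
  [0.827,-0.165,0.074,0.02,1],
  [0.827,-0.165,0.074,0.02,1],
])

```text
clock: 10.9
position: [0.5227, 0.0519, 0.1877]
ee_rot: [0.7, 0.714, -0.0, -0.001]
ft_force: [0.5, -1.3, -0.5]
grip_width: 1.0
grasp_force: 0.0
```

Request:
carry_out([
  [0.825,-0.173,0.074,0.02,1],
  [0.825,-0.173,0.074,0.02,1],
  [0.825,-0.173,0.074,0.02,1],
])

```text
clock: 11.28
position: [0.495, 0.1747, 0.1767]
ee_rot: [0.704, 0.71, -0.0, -0.001]
ft_force: [0.4, -0.9, 0.1]
grip_width: 1.002
grasp_force: 0.0
```

Request:
carry_out([
  [0.824,-0.182,0.074,0.02,1],
  [0.824,-0.182,0.074,0.02,1],
  [0.824,-0.182,0.074,0.02,1],
  [0.824,-0.182,0.074,0.02,1],
])

```text
clock: 11.78
position: [0.4701, 0.2927, 0.1655]
ee_rot: [0.71, 0.704, -0.001, 0.0]
ft_force: [0.5, -1.5, -0.0]
grip_width: 1.005
grasp_force: 0.0
```

```bash
python3 - <<'E'
from h import *
p,y=st(); w=camera("wrist"); save(w,"w2"); C=cloud(w)
print(fit(C,0,(.472,.294),.036,.05,.03)); print("all",fit(C,0,(.472,.294),.02,.07,.035))
p,y=plan(p,y,(.4714,.294,.032),89.5)
E
```

```text
t 11.78 p [0.4701 0.2927 0.1655] yaw 89.46 F [ 0.49 -1.51 -0.05] w 1.005 g 0.0
(1253, array([0.4712, 0.2968, 0.044 ]), array([0.4713, 0.2945]), array([30.1, 38. ]), 89.0, np.float64(0.0442))
all (1759, array([0.4712, 0.2973, 0.0469]), array([0.4713, 0.2945]), array([30.1, 38. ]), 89.0, np.float64(0.0444))
[0.009, 0.009, 0.89] -0.001
```

Request:
carry_out([
  [0.012,0.009,0.4,0.015,0.6],
  [0.012,0.009,0.7,0.015,0.3],
  [0.012,0.009,0.87,0.015,0.1],
  [0.012,0.009,0.87,0.015,0.1],
  [0.012,0.009,0.87,0.015,-1],
  [0.012,0.009,0.87,0.015,-1],
  [0.012,0.009,0.87,0.015,-1],
  [0.012,0.009,0.87,0.015,-1],
])

```text
clock: 12.82
position: [0.4714, 0.2955, 0.0365]
ee_rot: [0.713, 0.701, 0.0, 0.0]
ft_force: [0.4, -0.9, 3.3]
grip_width: 0.437
grasp_force: 42.3
```

Request:
carry_out([
  [0,0,-0.3,0,-1],
  [0,0,-0.65,0,-1],
  [0,0,-0.65,0,-1],
  [0,0,-0.65,0,-1],
])

```text
clock: 13.32
position: [0.471, 0.2951, 0.133]
ee_rot: [0.713, 0.701, -0.0, 0.0]
ft_force: [-0.2, -0.1, -0.4]
grip_width: 0.443
grasp_force: 41.9
```

```bash
python3 - <<'E'
from h import *
p,y=st(); w=camera("wrist"); C=cloud(w)
print(fit(C,0,p,p[2]-.003,p[2]+.016,.03))
plan(p,y,(.550,.028,p[2]),91.4)
E
```

```text
t 13.32 p [0.471  0.2951 0.133 ] yaw 89.02 F [-0.17 -0.07 -0.35] w 0.443 g 41.9
(6266, array([0.4705, 0.3005, 0.1403]), array([0.471 , 0.2956]), array([31.3, 59.1]), 89.1, np.float64(0.1406))
[-0.886, 0.278, -0.0] -0.04
[-0.891, 0.26, -0.0] -0.04
```

Request:
carry_out([
  [-0.886,0.278,0.02,-0.04,-1],
  [-0.886,0.278,0.02,-0.04,-1],
  [-0.886,0.278,0.02,-0.04,-1],
])

```text
clock: 13.75
position: [0.5112, 0.1567, 0.1286]
ee_rot: [0.708, 0.706, -0.002, -0.0]
ft_force: [-0.1, 0.4, -1.0]
grip_width: 0.441
grasp_force: 41.9
```

Request:
carry_out([
  [-0.891,0.26,0.02,-0.04,-1],
  [-0.891,0.26,0.02,-0.04,-1],
  [-0.891,0.26,0.02,-0.04,-1],
  [-0.891,0.26,0.02,-0.04,-1],
  [-0.891,0.26,0.02,-0.04,-1],
])

```text
clock: 14.38
position: [0.5495, 0.0309, 0.1272]
ee_rot: [0.697, 0.717, 0.0, -0.001]
ft_force: [-0.3, 0.0, -0.7]
grip_width: 0.442
grasp_force: 41.9
```

Request:
carry_out([
  [-0.1,0.006,0,0,-1],
  [-0.2,0.006,0,0,-1],
  [-0.24,0.006,0,0,-1],
  [-0.28,0.006,0,0,-1],
  [-0.32,0.006,0,0,-1],
])

```text
clock: 15.0
position: [0.5522, -0.0197, 0.1275]
ee_rot: [0.698, 0.716, 0.0, -0.0]
ft_force: [0.1, 3.9, -2.4]
grip_width: 0.442
grasp_force: 41.7
```

Request:
carry_out([
  [-0.03,0,0,0,-1],
  [-0.06,0,0,0,-1],
  [-0.09,0,0,0,-1],
  [-0.12,0,0,0,-1],
  [-0.12,0,0,0,-1],
])

```text
clock: 15.62
position: [0.5526, -0.0391, 0.1273]
ee_rot: [0.699, 0.715, -0.001, 0.0]
ft_force: [0.5, -2.6, -6.6]
grip_width: 0.435
grasp_force: 41.3
```

Request:
carry_out([
  [-0.03,0,0,0,-1],
  [-0.06,0,0,0,-1],
  [-0.09,0,0,0,-1],
  [-0.09,0,0,0,-1],
])

```text
clock: 16.12
position: [0.553, -0.0525, 0.1274]
ee_rot: [0.699, 0.715, -0.001, 0.0]
ft_force: [-0.3, -2.5, -5.9]
grip_width: 0.437
grasp_force: 41.2
```

Request:
carry_out([
  [-0.02,0,0,0,-1],
  [-0.04,0,0,0,-1],
  [-0.055,0,0,0,-1],
  [-0.055,0,0,0,-1],
])

```text
clock: 16.62
position: [0.5537, -0.0598, 0.128]
ee_rot: [0.698, 0.716, 0.0, 0.001]
ft_force: [0.2, -0.7, -1.0]
grip_width: 0.439
grasp_force: 41.6
```

Request:
carry_out([
  [-0.01,0,0,0,-1],
  [-0.015,0,0,0,-1],
  [-0.015,0,0,0,-1],
])

```text
clock: 17.0
position: [0.5534, -0.0615, 0.1276]
ee_rot: [0.698, 0.716, 0.0, 0.0]
ft_force: [-0.1, -0.3, -1.2]
grip_width: 0.438
grasp_force: 41.7
```

Request:
carry_out([
  [-0.015,0,0,0,-1],
  [-0.015,0,0,0,-1],
])

```text
clock: 17.25
position: [0.5533, -0.0641, 0.1274]
ee_rot: [0.698, 0.716, -0.0, 0.0]
ft_force: [-1.1, -0.8, -1.2]
grip_width: 0.44
grasp_force: 41.7
```

Request:
carry_out([
  [-0.01,0,0,0,-1],
  [-0.01,0,0,0,-1],
])

```text
clock: 17.5
position: [0.5533, -0.0651, 0.1275]
ee_rot: [0.698, 0.716, 0.0, -0.0]
ft_force: [0.8, 1.1, -0.2]
grip_width: 0.435
grasp_force: 41.8
```

Request:
carry_out([
  [0,0,0,0,0.1],
  [0,0,0,0,0.3],
  [0,0,0,0,0.3],
  [0,0,-0.2,0,0.3],
  [0,0,-0.6,0,0.3],
  [0,0,-0.6,0,0.3],
])

```text
clock: 18.25
position: [0.5556, -0.065, 0.2219]
ee_rot: [0.698, 0.716, 0.002, 0.003]
ft_force: [0.9, -0.0, -0.7]
grip_width: 0.648
grasp_force: 0.0
```

```bash
python3 - <<'E'
from h import *
p,y=st(); w=camera("wrist"); save(w,"w3"); C=cloud(w)
m=(abs(C[...,0]-.552)<.012)&(C[...,1]>-.13)&(C[...,1]<0)&(C[...,2]>.11);P=C[m]
for yy in np.arange(-.126,-.01,.004):
    Q=P[abs(P[:,1]-yy)<.002]
    if len(Q): print(round(yy,3),len(Q),np.percentile(Q[:,2],[10,50,95]).round(4))
p,y=plan(p,y,(.454,.0924,.17),97.1)
E
```

```text
t 18.25 p [ 0.5556 -0.065   0.2219] yaw 91.43 F [ 0.87 -0.   -0.71] w 0.648 g 0.0
-0.126 211 [0.1315 0.1339 0.1372]
-0.122 358 [0.1181 0.1266 0.1341]
-0.118 97 [0.1201 0.1235 0.1251]
-0.114 100 [0.1198 0.1233 0.1249]
-0.11 53 [0.1224 0.1244 0.1271]
-0.106 11 [0.1262 0.1268 0.13  ]
-0.102 142 [0.1328 0.1336 0.1346]
-0.098 152 [0.1328 0.1336 0.1346]
-0.094 151 [0.133  0.1338 0.1347]
-0.09 154 [0.1329 0.1337 0.1347]
-0.086 155 [0.1329 0.1337 0.1347]
-0.082 159 [0.1329 0.1337 0.1348]
-0.078 131 [0.1327 0.1336 0.1348]
-0.074 111 [0.1326 0.1335 0.1347]
-0.07 171 [0.1328 0.134  0.1528]
-0.066 188 [0.1328 0.1341 0.1531]
-0.062 215 [0.1327 0.134  0.1527]
-0.058 2325 [0.1523 0.2805 0.2931]
-0.054 4390 [0.2788 0.2868 0.2945]
-0.05 530 [0.1206 0.1339 0.3   ]
-0.046 1619 [0.2932 0.2988 0.302 ]
-0.042 93 [0.1181 0.1212 0.1228]
-0.038 95 [0.1185 0.121  0.1226]
-0.034 96 [0.1185 0.1208 0.1227]
-0.03 91 [0.1171 0.1202 0.1222]
-0.026 50 [0.1144 0.1185 0.1202]
[0.533, -0.325, 0.173] -0.094
[0.549, -0.299, 0.173] -0.094
```

View pics/w3.png

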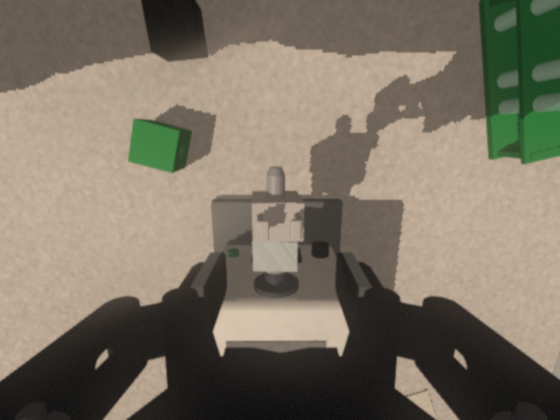

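Both the spacer (275,255) and the clamp (278,225) are on the shaft and touching, with the tip at (276,172). The black cap is next.

Request:
carry_out([
  [0.533,-0.325,0.173,-0.094,1],
  [0.533,-0.325,0.173,-0.094,1],
  [0.533,-0.325,0.173,-0.094,1],
])

```text
clock: 18.68
position: [0.5007, 0.0155, 0.1901]
ee_rot: [0.679, 0.734, -0.001, -0.001]
ft_force: [0.5, -0.5, 0.6]
grip_width: 1.001
grasp_force: 0.0
```

Request:
carry_out([
  [0.549,-0.299,0.173,-0.094,1],
  [0.549,-0.299,0.173,-0.094,1],
  [0.549,-0.299,0.173,-0.094,1],
  [0.549,-0.299,0.173,-0.094,1],
])

```text
clock: 19.18
position: [0.4525, 0.091, 0.1655]
ee_rot: [0.663, 0.749, -0.0, 0.0]
ft_force: [0.8, -0.7, -0.0]
grip_width: 1.001
grasp_force: 0.0
```

```bash
python3 - <<'E'
from h import *
p,y=st(); w=camera("wrist"); C=cloud(w)
print(fit(C,0,(.454,.092),.042,.05,.04)); print(fit(C,0,(.454,.092),.02,.05,.04))
v=cloud(camera("top")); print(fit(v,0,(.454,.092),.042,.05,.04))
plan(p,y,(.4535,.090,.034),97.1)
E
```

```text
t 19.18 p [0.4525 0.091  0.1655] yaw 96.99 F [ 0.85 -0.69 -0.04] w 1.001 g 0.0
(2541, array([0.4536, 0.091 , 0.0442]), array([0.4537, 0.0903]), array([42. , 44.4]), 7.1, np.float64(0.0442))
(2970, array([0.4532, 0.0944, 0.0425]), array([0.4533, 0.0935]), array([42. , 50.9]), 7.1, np.float64(0.0441))
(0, array([nan, nan, nan]), array([0., 0.]), array([0., 0.]), 0.0, np.float64(nan))
[-0.008, 0.006, 0.877] -0.004h.py:12: RuntimeWarning: Mean of empty slice.
  return len(P),np.round(P.mean(0),4),np.round(np.array(c)/1000,4),np.round(s,1),round(a,1),np.round(np.median(P[:,2]),4)
  ret = um.true_divide(
  return _methods._mean(a, axis=axis, dtype=dtype,
  ret = ret.dtype.type(ret / rcount)
```

Request:
carry_out([
  [-0.006,0.007,0.4,-0.004,0.7],
  [-0.006,0.007,0.7,-0.004,0.4],
  [-0.006,0.007,0.87,-0.004,0.2],
  [-0.006,0.007,0.87,-0.004,0.2],
  [-0.006,0.007,0.87,-0.004,-1],
  [-0.006,0.007,0.87,-0.004,-1],
  [-0.006,0.007,0.87,-0.004,-1],
  [-0.006,0.007,0.87,-0.004,-1],
], force=60)

```text
clock: 20.27
position: [0.4534, 0.0913, 0.0357]
ee_rot: [0.661, 0.75, 0.0, 0.001]
ft_force: [-0.7, -1.4, 5.8]
grip_width: 0.482
grasp_force: 61.8
```

Request:
carry_out([
  [0,0,-0.3,0,-1],
  [0,0,-0.65,0,-1],
  [0,0,-0.65,0,-1],
  [0,0,-0.65,0,-1],
])

```text
clock: 20.78
position: [0.4527, 0.0911, 0.1322]
ee_rot: [0.662, 0.75, -0.0, 0.0]
ft_force: [0.3, 0.6, -1.1]
grip_width: 0.48
grasp_force: 61.4
```

```bash
python3 - <<'E'
from h import *
p,y=st(); w=camera("wrist"); C=cloud(w)
print(fit(C,0,p,p[2]+.003,p[2]+.014,.03))
plan(p,y,(.550,.042,p[2]),91.5)
E
```

```text
t 20.77 p [0.4527 0.0911 0.1322] yaw 97.17 F [ 0.34  0.6  -1.14] w 0.48 g 61.4
(10205, array([0.4514, 0.0928, 0.1406]), array([0.4532, 0.0909]), array([58. , 45.5]), 6.7, np.float64(0.1406))
[-0.405, 0.603, -0.0] 0.189
```

Request:
carry_out([
  [-0.405,0.603,0.04,0.189,-1],
  [-0.405,0.603,0.04,0.189,-1],
  [-0.405,0.603,0.04,0.189,-1],
  [-0.405,0.603,0.04,0.189,-1],
  [-0.405,0.603,0.04,0.189,-1],
])

```text
clock: 21.45
position: [0.5493, 0.0433, 0.1262]
ee_rot: [0.697, 0.717, -0.0, -0.0]
ft_force: [0.0, 0.0, -1.1]
grip_width: 0.485
grasp_force: 61.4
```

```bash
python3 - <<'E'
from h import *
p,y=st(); s=camera("side")
def px(p,X): c=np.array(p["R"])@X+p["t"]; return np.array([c[0]/c[2]*f(p)+p["cx"],c[1]/c[2]*f(p)+p["cy"]])
u,v=px(s,np.array([.55,0,.12])).astype(int); a=s["img"][v-45:v+45,u-60:u+60]
cv2.imwrite("pics/c4.png",cv2.resize(a,(600,450),interpolation=2)[...,::-1])
E
```

```text
t 21.45 p [0.5493 0.0433 0.1262] yaw 91.61 F [ 0.03  0.02 -1.13] w 0.485 g 61.4
```

View pics/c4.png

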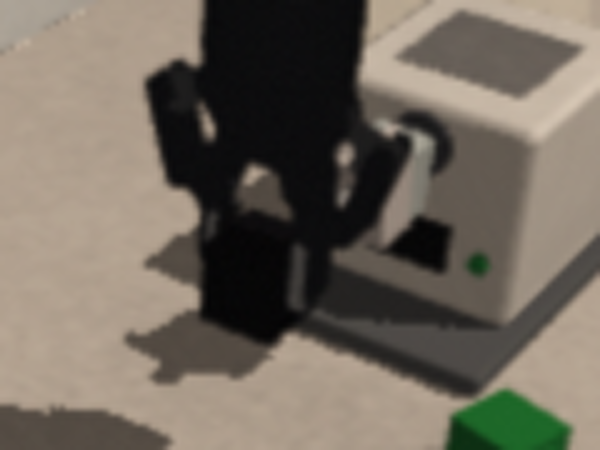

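The black cap is held square at (250,275) in front of the loaded shaft, and the green block is untouched. I push it on.

Request:
carry_out([
  [-0.1,0.008,0,0,-1],
  [-0.2,0.008,0,0,-1],
  [-0.24,0.008,0,0,-1],
  [-0.27,0.008,0,0,-1],
  [-0.3,0.008,0,0,-1],
])

```text
clock: 22.12
position: [0.5527, -0.0025, 0.1266]
ee_rot: [0.698, 0.717, 0.0, -0.0]
ft_force: [0.6, 0.3, 0.2]
grip_width: 0.479
grasp_force: 61.4
```

Request:
carry_out([
  [-0.025,0,0,0,-1],
  [-0.05,0,0,0,-1],
  [-0.07,0,0,0,-1],
  [-0.07,0,0,0,-1],
])

```text
clock: 22.62
position: [0.5526, -0.0129, 0.1262]
ee_rot: [0.698, 0.716, -0.0, -0.0]
ft_force: [-0.6, 0.2, -4.1]
grip_width: 0.48
grasp_force: 61.2
```

Request:
carry_out([
  [-0.02,0,0,0,-1],
  [-0.04,0,0,0,-1],
  [-0.04,0,0,0,-1],
])

```text
clock: 23.0
position: [0.5528, -0.0202, 0.1261]
ee_rot: [0.698, 0.716, -0.001, 0.0]
ft_force: [-1.4, -2.8, -6.0]
grip_width: 0.485
grasp_force: 61.3
```

Request:
carry_out([
  [-0.015,-0.004,0,0,-1],
  [-0.03,-0.004,0,0,-1],
  [-0.03,-0.004,0,0,-1],
])

```text
clock: 23.38
position: [0.5527, -0.0241, 0.1265]
ee_rot: [0.698, 0.716, -0.0, 0.0]
ft_force: [-0.9, -0.6, -7.5]
grip_width: 0.483
grasp_force: 61.3
```

Request:
carry_out([
  [-0.01,0,0,0,-1],
  [-0.015,0,0,0,-1],
  [-0.015,0,0,0,-1],
])

```text
clock: 23.75
position: [0.5527, -0.0257, 0.1266]
ee_rot: [0.698, 0.716, -0.0, 0.0]
ft_force: [-0.2, 1.7, -6.3]
grip_width: 0.483
grasp_force: 61.3
```

Request:
carry_out([
  [-0.01,0,0,0,-1],
  [-0.01,0,0,0,-1],
])

```text
clock: 24.0
position: [0.5527, -0.0273, 0.1266]
ee_rot: [0.698, 0.716, -0.0, 0.0]
ft_force: [-0.3, 2.4, -5.7]
grip_width: 0.48
grasp_force: 61.3
```

Request:
carry_out([
  [-0.01,0,0,0,-1],
  [-0.01,0,0,0,-1],
])

```text
clock: 24.25
position: [0.5527, -0.0277, 0.1266]
ee_rot: [0.697, 0.717, 0.0, -0.0]
ft_force: [-0.4, 5.5, -6.5]
grip_width: 0.482
grasp_force: 61.3
```

Request:
carry_out([
  [-0.01,0,0,0,-1],
  [-0.01,0,0,0,-1],
])

```text
clock: 24.5
position: [0.5527, -0.0283, 0.1266]
ee_rot: [0.697, 0.717, 0.001, -0.001]
ft_force: [-1.9, 8.1, -5.9]
grip_width: 0.483
grasp_force: 61.3
```

Request:
carry_out([
  [-0.007,0,0,0,-1],
  [-0.007,0,0,0,-1],
])

```text
clock: 24.75
position: [0.5527, -0.0287, 0.1266]
ee_rot: [0.697, 0.717, 0.001, -0.001]
ft_force: [-1.4, 10.4, -5.6]
grip_width: 0.483
grasp_force: 61.3
```

Request:
carry_out([
  [-0.005,0,0,0,-1],
  [-0.006,0,0,0,-1],
  [-0.006,0,0,0,-1],
  [-0.006,0,0,0,-1],
  [-0.006,0,0,0,-1],
])

```text
clock: 25.38
position: [0.5527, -0.0289, 0.1267]
ee_rot: [0.697, 0.717, 0.001, -0.001]
ft_force: [-1.4, 12.5, -5.4]
grip_width: 0.479
grasp_force: 61.3
```

Request:
carry_out([
  [0,0,0,0,-0.02],
  [0,0,0,0,0.1],
  [0,0,0,0,0.4],
  [0,0,0,0,0.5],
  [0,0,-0.2,0,0.5],
  [0,0,-0.6,0,0.5],
  [0,0,-0.7,0,0.5],
  [0,0,-0.7,0,0.5],
])

```text
clock: 26.38
position: [0.5533, -0.0325, 0.2323]
ee_rot: [0.698, 0.716, 0.0, 0.001]
ft_force: [-0.6, -0.2, -0.3]
grip_width: 0.748
grasp_force: 0.0
```

```bash
python3 - <<'E'
from h import *
p,y=st(); w=camera("wrist"); save(w,"w5"); C=cloud(w)
m=(abs(C[...,0]-.552)<.012)&(C[...,1]>-.13)&(C[...,1]<.03)&(C[...,2]>.11)&(C[...,2]<.16);P=C[m]
for yy in np.arange(-.124,.01,.004):
    Q=P[abs(P[:,1]-yy)<.002]
    if len(Q): print(round(yy,3),len(Q),np.percentile(Q[:,2],[10,50,95]).round(4))
E
```

```text
t 26.38 p [ 0.5533 -0.0325  0.2323] yaw 91.49 F [-0.56 -0.23 -0.33] w 0.748 g 0.0
-0.124 278 [0.1197 0.1297 0.1341]
-0.12 152 [0.1196 0.1245 0.1333]
-0.116 85 [0.1198 0.1235 0.1254]
-0.112 56 [0.1202 0.1233 0.1251]
-0.108 18 [0.1253 0.1268 0.1279]
-0.104 52 [0.1327 0.1334 0.1345]
-0.1 122 [0.133  0.1337 0.1346]
-0.096 131 [0.1329 0.1337 0.1346]
-0.092 127 [0.133  0.1337 0.1348]
-0.088 124 [0.133  0.1338 0.135 ]
-0.084 133 [0.1331 0.1337 0.1347]
-0.08 107 [0.1325 0.1338 0.1346]
-0.076 81 [0.1328 0.1335 0.1344]
-0.072 103 [0.1327 0.1337 0.1523]
-0.068 156 [0.1328 0.1341 0.153 ]
-0.064 188 [0.1327 0.1341 0.1529]
-0.06 225 [0.1329 0.1345 0.1529]
-0.056 167 [0.1328 0.1338 0.1501]
-0.052 150 [0.1324 0.1338 0.1352]
-0.048 141 [0.1326 0.1336 0.1346]
-0.044 142 [0.1327 0.1335 0.1346]
-0.04 153 [0.1327 0.1335 0.1345]
-0.036 150 [0.1327 0.1335 0.1347]
-0.032 156 [0.1324 0.1336 0.1347]
-0.028 156 [0.1328 0.1337 0.1347]
-0.024 159 [0.1328 0.1336 0.1348]
-0.02 169 [0.1327 0.1336 0.1346]
-0.016 165 [0.1327 0.1337 0.1348]
-0.012 167 [0.1327 0.1336 0.135 ]
-0.008 168 [0.1326 0.1336 0.1349]
-0.004 230 [0.1223 0.1259 0.1338]
0.0 159 [0.1128 0.1197 0.1253]
```

View pics/w5.png

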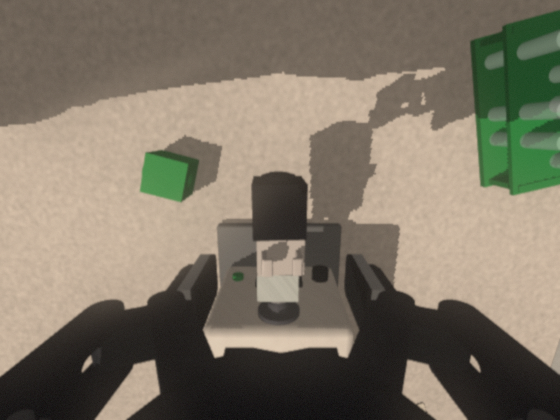

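The spacer (278,288), clamp (280,258) and cap (279,205) form a gapless stack with the gripper clear. Handing in.

```bash
python3 -c "
from h import *
print(ticket.hand_in())"
```

```text
the job is handed in; nothing more can be done
None
```

I loaded the spacer, clamp and black cap on the shaft in that order, pressed the cap home at about 12.5 N, held it and released it; the last picture shows no gaps, but the light spring load afterwards is inferred, not measured. I handed the job in at about 26 s and no verdict came back.

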